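# Clip the lid onto the steel pastry tub

### The job

Close the open steel storage tub with the larger of the two black lids: set it squarely on top, and only then press down both of its ends until the clips at the two ends of the tub have snapped over it and it sits fully home. Leave the tub standing upright on the counter about where it is (a little shifting is fine), and do not disturb the small lid or the bowl.

Things in the scene. Friction and masses are not known exactly. Their poses are not given: they have to be found in the camera images.
- tub_rim (a point): Centre of the mouth of the open rectangular steel tub, at rim level, 70 mm above the counter. Tub loose, about 0.8 kg, 200 mm long (its x) by 130 mm wide (y), walls 5 mm, inside depth 65 mm; z up. A 60 mm wide dark sprung clip stands at the middle of each short end. A lid laid on rests on the clips' ramps, its plate's underside 16 to 20 mm above the rim, until pressed down past them.
- lid_grip (a point): Centre of the steel handle bar of the large black lid (loose, 0.22 kg): bar 80 mm long (lid's x), 22 wide (y), 16 high, free below but for a leg at each end. 62 mm above the lid's lowest edge (on the counter), 28 above its plate's top. Plate 200 x 130 x 8 mm; the tapered skirt below it, 26 mm deep, goes inside the tub with 2.5 mm play. Fits either way round. Fully home: 36 mm above the rim.
- lid_end_a (a point): Point on the top of the large lid's plate, on its centre line, 72 mm from its centre towards its +x end: a place to press. Axes as the lid's. When that end is home, this point is 8 mm above the tub's rim (held down under the clip, at most about 9.5 mm).
- lid_end_b (a point): The same on the large lid's -x end, 72 mm from its centre.
- clip_a (a joint): Clip on the tub's +x end, sliding outwards only: 0 = sprung fully in, up to 0.009 m out. Its nose overhangs the tub's end by 5 mm (to x = 95 mm), flat underside 9.5 mm above the rim; above, a 60 degree ramp climbs outwards to 29 mm above the rim. A lid end pushed down with about 4 to 10 N forces it out some 5 mm, then it snaps back to 0 over the lid's edge.
- clip_b (a joint): The same clip, mirrored, on the tub's -x end.
- small_lid_grip (a point): Bystander: centre of the handle bar (50 mm long, 22 mm wide) of the small black lid, 110 x 84 mm, of the same form as the large one; it belongs to another tub. 62 mm above the counter.
- bowl: Bystander: white bowl, 136 mm across and 60 mm high, origin at the centre of its underside.
Mind the look-alikes: they are no part of the job. Leave any orange look-alike of the part that bears lid_grip alone.

How it is judged:
On the way:
1. the large lid is set over the tub, not yet clipped down (horizontal distance between lid_grip and tub_rim below 0.02 m and z of lid_end_a in the frame of tub_rim between 0.0115 and 0.045 m and z of lid_end_b in the frame of tub_rim between 0.0115 and 0.045 m), for 0.1 s.
At the end, for the whole second after the job is handed in: Large lid centred on the tub within 10 mm, long sides parallel within 0.1 rad (either way round), both marked plate points 4 to 11.5 mm above the rim, both clips back within 2 mm of fully in; tub upright on the counter (tilt under 0.06 rad, rim 64 to 76 mm high), within 100 mm of its start (z of lid_end_a in the frame of tub_rim between 0.004 and 0.0115 m and z of lid_end_b in the frame of tub_rim between 0.004 and 0.0115 m and value of joint each of clip_a, clip_b below 0.002 m and horizontal distance between lid_grip and tub_rim below 0.01 m and angle between the x axis of lid_grip and the x axis of tub_rim, either way round below 0.1 rad and angle between tub_rim's own z axis and vertical below 0.06 rad and height (world z) of tub_rim between 0.064 and 0.076 m and distance of tub_rim from where it was at the start of the episode below 0.1 m); the robot touches nothing.
It fails at once if the small lid is disturbed (moved by more than 25 mm) (distance of small_lid_grip from where it was at the start of the episode above 0.025 m).
It fails at once if the bowl is disturbed (moved by more than 25 mm) (distance of bowl from where it was at the start of the episode above 0.025 m).
It also fails if it takes over 58 s, if anything falls off the work surface, if the arm or the gripper's body presses on something with over 40 N, if the wrist force passes 120 N, or if a joint passes its speed limit or range.

### The arm

A 7-joint arm with a two-finger parallel gripper is mounted at the origin on the work surface. World frame = base frame: x ahead of the robot, y to its left, z up, the work surface at z = 0. Lengths are in m, angles in rad, forces in N, time in s.
With the tool pointing down it reaches from about 0.35 to 0.9 m from the base axis. Payload 8.1 kg.
Tool frame: the origin (TCP) lies at the very end of the fingers, on their centre line; the grasp point (between the pads) lies 19 mm behind it (arm.tcp_to_grasp is the z of the grasp point in the tool frame, in m); z points along the fingers, y is the line along which they close (so a half turn about z gives the same grasp; the last joint's range is limited). The gripper opens to 92 mm and grips with 3 to 60 N. Pads are 19 mm wide; open, the fingers measure 130 mm over their backs; the gripper's body (75 mm by 190 mm) begins 47 mm behind the grasp point.
Start: joints at [-1.42, 0.434, 0.025, 1.573, -0.012, 1.134, -0.075], TCP at [0.157, 0.605, 0.227] pointing down, gripper open.
Joint ranges: [-2.62, 2.62], [-0.44, 2.09], [-1.27, 1.32], [0.08, 2.57], [-1.32, 4.46], [0.12, 2], [-2.74, 2.74]. Speed limits (rad/s): [2.22, 2.22, 3.01, 3.01, 3.14, 3.14, 3.14].

### API

Orientations are given as a rotation vector (axis times angle).
In Python, from cell import readout, vision, sign_off, arm gives the robot as it stands. The module is installed in compiled form; this text tells all that it offers.
- The arm moves only by the shell command python3 -m creep 'ROWS' [FORCE]. ROWS is JSON, a list of rows, each a list of 5 numbers: the shift along the tool's x, y, z in units of 4 cm (1.0 is 4 cm), then the turn about the tool's z in units of 4 degrees (1.0 is 4 degrees), then the opening, from 0 (shut) to 1 (fully open). A call has 1 to 12 rows; each row shifts and turns the commanded pose from where the row before left it, along the tool's axes as they then stand; what a row does not reach is not made up. A row lasts 1/8 s, in which the tool goes at most 62.5 mm and 10.7 degrees, less where a joint would pass 70% of its speed; a pose out of reach is approached as far as the arm can. A call with a number of a shift or a turn outside -1 to 1 is refused whole. A call with a gripper value outside its range is refused whole. The fingers move at their own pace and stop on an object; FORCE is the grip in N (left out, the last holds). Time passes only in rows, so rows that do not move let the fingers close. It gives the time, the measured TCP pose, the force, the opening and the grip force at its end, in the units of the state.
- readout.observe(): the state, without advancing time (a new reading comes with each control period).
- vision.get_image(name): name is "scene" or "side" or "wrist"; returns a dict with "pixels" (400x640x3 uint8, blue, green, red), "z_map" (400x640 float32, m along the optical axis (not along the pixel's ray), 0 where there is no reading), "camera_matrix" (3x3 intrinsics, pixels), "k1" (the pictures are not rectified: a ray, as slopes to the right and down, at radius r is drawn at 1 + k1 r^2 times it, then the intrinsics apply), "position" and "rotation" of the camera in the world. Camera axes: x right, y up, looking along -z (the intrinsics and any distortion apply to the point x, -y, -z); pixel columns grow to the right and rows downward; lengths in m; the calibration is good to about 2 mm. A picture is of the moment at which its call begins.
- sign_off(): hands the job in; it is judged then, once.
The state is a dict: "clock": time; "joints": joint angles; "dq": joint speeds; "joint_efforts": joint torques, N m; "position": TCP position; "ee_rot": TCP orientation; "force": force on the tool from outside, world axes, zero at the start; "ft_torque": the same for the moment, N m; "width": opening from 0.0 (shut) to 1.0 (fully open); "gripper_force": force on a finger pad.
Only numpy, scipy, OpenCV 4.12 (cv2) and the standard library are available. Lean on these libraries where they do the work, as an engineer would, in place of code of your own. Each camera call takes 0.05 s, during which the arm holds its last target. There are 200 camera calls.

## Working session

There is one attempt and no reset: what is moved stays moved. The work goes in short steps, Python scripts to look and compute and a shell command to move; the robot and the scene stay as the last step left them, time stands still between calls to the robot, and variables do not carry over. Pictures are saved under pics/ and viewed, at most 10 in all, crops included, and the job is handed in when it is done.

```bash
mkdir -p pics; cat > h.py <<'E'
import numpy as np, cv2
from cell import readout, vision
from scipy.spatial.transform import Rotation as R
def grab(n):
    d=vision.get_image(n); return d
def cloud(d):
    z=d["z_map"]; K=np.array(d["camera_matrix"]); h,w=z.shape
    u,v=np.meshgrid(np.arange(w),np.arange(h))
    p=np.stack([u,v],-1).reshape(-1,1,2).astype(np.float64)
    s=(p[:,0]-K[:2,2])/[K[0,0],K[1,1]]
    q=s.copy()
    for _ in range(20): q=s/(1+d["k1"]*(q**2).sum(1,keepdims=True))
    q=q.reshape(h,w,2)
    c=np.stack([q[...,0]*z,-q[...,1]*z,-z],-1)
    rot=np.array(d["rotation"]); rot=rot if rot.shape==(3,3) else R.from_rotvec(rot).as_matrix()
    P=c@rot.T+np.array(d["position"]); P[z<=0]=np.nan
    return P
E
python3 - <<'E'
from h import *
for n in ("scene","side"):
    d=grab(n); cv2.imwrite(f"pics/{n}0.png",d["pixels"]); np.savez(f"{n}0.npz",P=cloud(d),I=d["pixels"]); print(n,d["position"],d["rotation"],d["k1"])
s=readout.observe(); print(s)
E
```

```text
scene [1.25683154 0.04584977 1.05708636] [0.51254298 0.52461968 1.5433657 ] -0.07282027838728321
side [ 0.30275356 -0.51229615  0.69393514] [ 0.7326542  -0.12839201 -0.37528269] -0.07410795528655856
{'clock': 0.1, 'joints': array([-1.41961976,  0.43513251,  0.02498408,  1.57397296, -0.01160916,
        1.13401475, -0.07514354]), 'dq': array([ 1.21632331e-03, -1.63238226e-03, -9.24695973e-04, -3.38168814e-03,
       -7.10282621e-05, -1.58981896e-03,  1.56230557e-04]), 'joint_efforts': array([ 3.21474930e-03, -6.69118166e+01,  9.88151059e-01, -3.15141320e+01,
       -6.04384742e-02,  3.74350639e-02,  8.82184941e-05]), 'position': array([0.15685446, 0.60453599, 0.22604931]), 'ee_rot': array([-3.97751921e-01, -3.11625700e+00,  2.16983708e-03]), 'force': array([0.11483082, 0.37802897, 0.17969432]), 'ft_torque': array([ 0.05992075, -0.00614411,  0.00696414]), 'gripper_force': 0.0, 'width': 0.9988462906916614}
```

View pics/scene0.png

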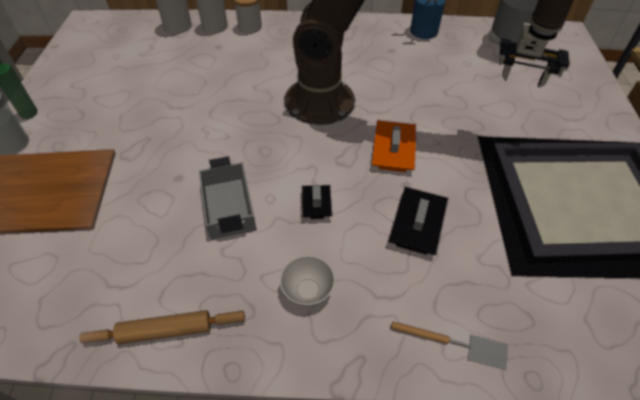

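View pics/side0.png

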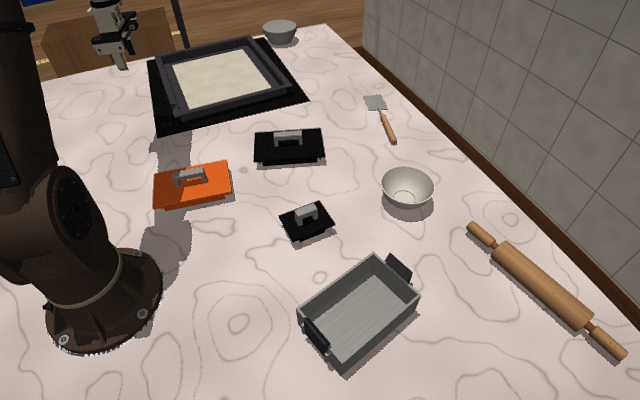

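The scene view shows the open tub at (227,200), and the side view shows it at (360,310). Three parts could be the lid:
- **Large black lid:** scene (420,220), side (290,145).
- **Small black lid:** scene (317,200), side (307,220).
- **Orange lid:** scene (395,145), side (192,185).

The large black one at (420,220) fits because it's black and about twice the size of the small one. The orange one is the decoy. The bowl is at (307,282). Next I'll measure and confirm with a crop.

```bash
python3 - <<'E'
from h import *
for n,rois in (("scene",dict(tub=(190,150,265,245),lid=(380,180,460,260),small=(295,175,340,225),bowl=(275,250,340,310))),("side",dict(tub=(285,240,430,385),lid=(240,115,335,175),small=(270,195,345,250),bowl=(375,160,440,215)))):
    f=np.load(n+"0.npz");P=f["P"];I=f["I"].astype(int)
    for k,(a,b,c,e) in rois.items():
        p=P[b:e,a:c].reshape(-1,3);im=I[b:e,a:c].reshape(-1,3)
        def rect(m,lab):
            q=p[m]
            if len(q)<5: print(n,k,lab,len(q));return
            (cx,cy),(w,h),an=cv2.minAreaRect((q[:,:2]*1000).astype(np.float32))
            print(n,k,lab,len(q),"c %.1f %.1f size %.1f %.1f ang %.1f z %.4f"%(cx,cy,w,h,an,np.median(q[:,2])))
        z=p[:,2]
        if k=="tub": rect((z>.060)&(z<.075),"rim"); rect((z>.085)&(z<.12),"clips"); rect((z>.02)&(z<.12),"all")
        elif k=="bowl": rect((z>.02)&(z<.08),"all")
        else: rect((z>.028)&(z<.040),"plate"); rect((z>.060)&(z<.08),"bar")
f=np.load("scene0.npz")["I"][110:270,290:470]; cv2.imwrite("pics/crop1.png",cv2.resize(f,None,fx=4,fy=3.7,interpolation=cv2.INTER_CUBIC))
E
```

```text
scene tub rim 603 c 484.0 -243.8 size 223.4 128.7 ang 16.8 z 0.0692
scene tub clips 217 c 483.3 -244.1 size 219.6 57.1 ang 16.6 z 0.0925
scene tub all 1709 c 484.0 -243.8 size 223.4 128.7 ang 16.8 z 0.0618
scene lid plate 2540 c 526.2 296.3 size 129.4 203.8 ang 73.1 z 0.0346
scene lid bar 213 c 526.5 296.8 size 21.8 81.8 ang 73.0 z 0.0705
scene small plate 768 c 473.8 9.5 size 113.8 83.8 ang 4.5 z 0.0346
scene small bar 130 c 472.7 9.5 size 53.5 21.6 ang 7.9 z 0.0704
scene bowl all 1302 c 737.0 -2.0 size 133.5 135.0 ang 61.1 z 0.0422
side tub rim 1342 c 481.9 -244.2 size 218.0 132.0 ang 17.0 z 0.0685
side tub clips 437 c 482.4 -244.2 size 216.2 61.7 ang 16.7 z 0.0926
side tub all 3911 c 459.3 -170.7 size 219.2 285.9 ang 17.0 z 0.0599
side lid plate 1770 c 525.7 296.8 size 137.1 200.9 ang 72.7 z 0.0343
side lid bar 211 c 526.4 295.1 size 26.1 78.9 ang 70.1 z 0.0696
side small plate 1044 c 472.2 8.8 size 110.5 85.9 ang 4.2 z 0.0337
side small bar 209 c 471.6 8.9 size 49.5 23.9 ang 3.7 z 0.0693
side bowl all 1343 c 735.7 -0.9 size 136.2 133.9 ang 29.8 z 0.0439
```

View pics/crop1.png

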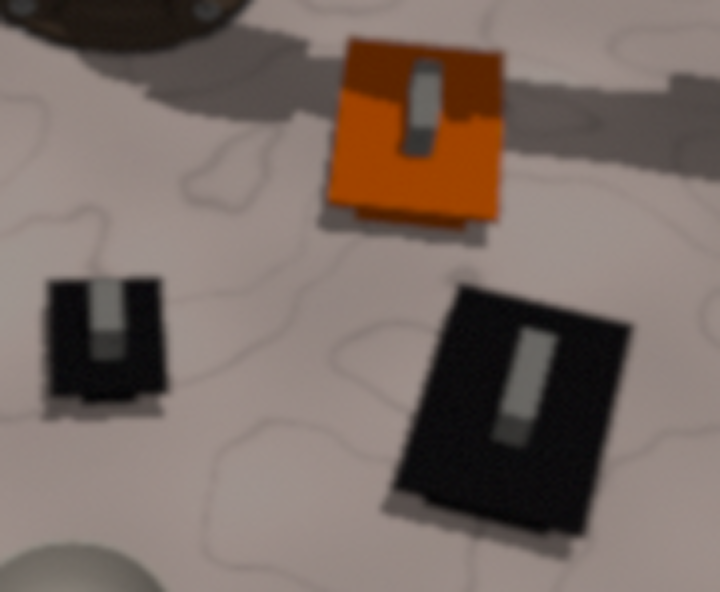

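The crop confirms it. The large black lid, bar at crop (525,385), is clearly longer than the small black one at (105,335), and the orange one is at (415,130). Lid centre is (0.5264, 0.2965) at −17°, and tub centre is (0.483, −0.244) at +16.8°. Now I'll move over the lid.

```bash
cat > to.py <<'E'
import sys; from h import *
x,y,z,a=map(float,sys.argv[1:5]) # a: desired world angle (deg) of tool x
s=readout.observe(); M=R.from_rotvec(s["ee_rot"]).as_matrix()
cur=np.degrees(np.arctan2(M[1,0],M[0,0])); t=(a-cur+180)%360-180
d=M.T@(np.array([x,y,z])-s["position"])/.04
Mt=M@R.from_euler('z',-t,degrees=True).as_matrix(); d2=Mt.T@(np.array([x,y,z])-s["position"])/.04
print("clock",s["clock"],"pos",s["position"].round(4),"ang %.2f"%cur,"tilt",M[:,2].round(3)); print("units now-axes",d.round(2),"after-turn axes",d2.round(2),"turn",round(-t/4,2)); print("F",s["force"].round(1),"q",s["joints"].round(2),s["width"],s["gripper_force"])
E
python3 -m creep '[[0,0,0,0.63,1],[-1,-0.42,0,0,1],[-1,-0.42,0,0,1],[-1,-0.42,0,0,1],[-1,-0.42,0,0,1],[-1,-0.42,0,0,1],[-1,-0.42,0,0,1],[-1,-0.42,0,0,1],[-1,-0.42,0,0,1],[-1,-0.42,0,0,1],[-1,-0.42,0,0,1],[-1,-0.42,0,0,1]]'
python3 -m creep '[[0,0,0.5,0,1],[0,0,0,0,1]]'
python3 to.py 0.5264 0.2965 0.043 163
```

```text
clock: 1.6
position: [0.5241, 0.2981, 0.2264]
ee_rot: [-0.466, -3.106, 0.001]
force: [0.4, 0.2, 0.5]
width: 1.001
gripper_force: 0.0
clock: 1.85
position: [0.5224, 0.2983, 0.2051]
ee_rot: [-0.467, -3.104, 0.004]
force: [-0.6, 0.4, 0.0]
width: 1.0
gripper_force: 0.0
clock 1.85 pos [0.5224 0.2983 0.2051] ang 162.89 tilt [-0.003 -0.002 -1.   ]
units now-axes [-0.12 -0.    4.05] after-turn axes [-0.12 -0.    4.05] turn -0.03
F [-0.6  0.4  0. ] q [-0.73  0.42  0.18  1.67 -0.08  1.07  0.74] 0.9998037716618167 0.0
```

```bash
python3 -m creep '[[-0.12,0,0.8,0,1],[0,0,0.8,0,1],[0,0,0.8,0,1],[0,0,0.8,0,1],[0,0,0.5,0,1],[0,0,0.3,0,1],[0,0,0,0,1]]' && python3 to.py 0.5264 0.2965 0.043 163
```

```text
clock: 2.72
position: [0.5274, 0.2982, 0.0465]
ee_rot: [-0.465, -3.106, 0.001]
force: [-0.8, -0.0, 0.6]
width: 1.0
gripper_force: 0.0
clock 2.725 pos [0.5274 0.2982 0.0465] ang 162.98 tilt [-0.001 -0.    -1.   ]
units now-axes [ 0.01 -0.05  0.09] after-turn axes [ 0.01 -0.05  0.09] turn -0.01
F [-0.8 -0.   0.6] q [-0.7   0.6   0.14  1.81 -0.12  0.74  0.78] 1.0004861026318883 0.0
```

```bash
python3 -m creep '[[0,-0.05,0.09,0,1],[0,0,0,0,0],[0,0,0,0,0],[0,0,0,0,0],[0,0,0,0,0],[0,0,0,0,0],[0,0,0,0,0],[0,0,0,0,0]]' 30 && python3 -m creep '[[0,0,-0.4,0,0],[0,0,-1,0,0],[0,0,-1,0,0],[0,0,-1,0,0],[0,0,-0.5,0,0],[0,0,0,0,0]]' && python3 to.py 0.483 -0.244 0.2 196.8 && python3 - <<'E'
from h import *
d=grab("scene");P=cloud(d)[130:270,360:470].reshape(-1,3)
z=P[:,2];m=(z>.155)&(z<.24)
q=P[m]; print(cv2.minAreaRect((q[:,:2]*1000).astype(np.float32)),np.percentile(q[:,2],[5,50,95]))
cv2.imwrite("pics/lift.png",d["pixels"])
E
```

```text
clock: 3.72
position: [0.5273, 0.2959, 0.0431]
ee_rot: [-0.466, -3.107, -0.0]
force: [-0.9, -0.3, -1.3]
width: 0.29
gripper_force: 0.0
clock: 4.47
position: [0.5282, 0.2963, 0.2015]
ee_rot: [0.466, 3.104, 0.004]
force: [-0.4, -0.1, -1.5]
width: 0.239
gripper_force: 30.0
clock 4.475 pos [0.5282 0.2963 0.2015] ang 162.92 tilt [ 0.003  0.002 -1.   ]
units now-axes [ -2.89 -13.24   0.  ] after-turn axes [  4.99 -12.6    0.  ] turn -8.47
F [-0.4 -0.1 -1.5] q [-0.73  0.42  0.18  1.67 -0.08  1.05  0.75] 0.23871345180395281 29.998127818107605
((534.86376953125, 294.6546630859375), (129.2610321044922, 190.13233947753906), 72.98584747314453) [0.18334777 0.18860841 0.22493587]
```

View pics/lift.png

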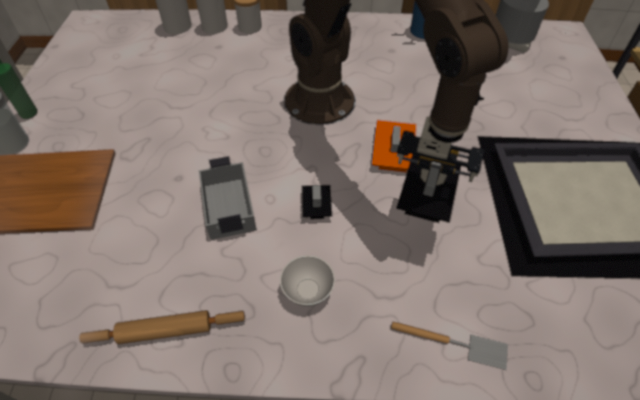

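The picture shows the lid hanging level from the gripper at about (432,190). The small lid at (317,200) and the bowl at (307,282) haven't moved. Carrying it to the tub.

```bash
python3 -m creep '[[-0.1,-0.5,0,0,0],[-0.22,-1,0,0,0],[-0.22,-1,0,0,0],[-0.22,-1,0,0,0],[-0.22,-1,0,0,0],[-0.22,-1,0,0,0],[-0.22,-1,0,0,0],[-0.22,-1,0,0,0],[-0.22,-1,0,0,0],[-0.22,-1,0,0,0],[-0.22,-1,0,0,0],[-0.22,-1,0,0,0]]' && python3 -m creep '[[-0.22,-1,0,0,0],[-0.15,-0.7,0,0,0],[0,0,0,-1,0],[0,0,0,-1,0],[0,0,0,-1,0],[0,0,0,-1,0],[0,0,0,-1,0],[0,0,0,-1,0],[0,0,0,-1,0],[0,0,0,-1,0],[0,0,0,-0.47,0],[0,0,0,0,0]]' && python3 to.py 0.483 -0.244 0.2 196.8 && python3 - <<'E'
from h import *
d=grab("side");P=cloud(d);Q=P.reshape(-1,3);I=d["pixels"].reshape(-1,3)
dark=I.max(1)<60
m=(Q[:,2]>.17)&(Q[:,2]<.205)&(abs(Q[:,0]-.483)<.15)&(abs(Q[:,1]+.244)<.13)&dark
q=Q[m]; print(len(q),cv2.minAreaRect((q[:,:2]*1000).astype(np.float32)),np.percentile(q[:,2],[5,50,95]))
A=np.c_[q[:,:2]-[.483,-.244],np.ones(len(q))]; w=np.linalg.lstsq(A,q[:,2],rcond=None)[0]; print("plane",w.round(4))
cv2.imwrite("pics/over.png",d["pixels"])
E
```

```text
clock: 6.02
position: [0.4866, -0.1756, 0.1981]
ee_rot: [-0.468, -3.104, 0.0]
force: [0.6, -1.0, -2.7]
width: 0.236
gripper_force: 30.0
clock: 7.52
position: [0.4819, -0.2431, 0.1986]
ee_rot: [0.457, -3.107, -0.001]
force: [-0.0, 0.4, -2.0]
width: 0.237
gripper_force: 30.0
clock 7.525 pos [ 0.4819 -0.2431  0.1986] ang -163.27 tilt [-0.001  0.    -1.   ]
units now-axes [-0.02 -0.03 -0.04] after-turn axes [-0.02 -0.03 -0.04] turn -0.02
F [-0.   0.4 -2. ] q [ 0.18  0.32  0.25  1.83 -0.09  1.    2.33] 0.23692994551882826 29.99776929616928
4815 ((476.9191589355469, -244.52252197265625), (193.98031616210938, 130.153564453125), 16.757781982421875) [0.18191887 0.18377837 0.18533188]
plane [0.0007 0.009  0.1839]
```

View pics/over.png

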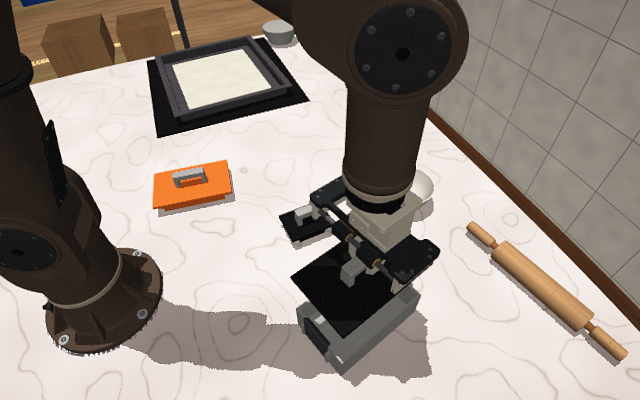

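The lid is over the tub and lined up with it: plate around (350,280), clip at (315,335). Its fitted angle is 16.8°. A 2 mm shift along the lid axis, then I'll lower it.

```bash
python3 -m creep '[[-0.05,-0.01,0.4,-0.02,0],[0,0,0.5,0,0],[0,0,0.5,0,0],[0,0,0.4,0,0],[0,0,0.15,0,0],[0,0,0,0,0],[0,0,0,0,0]]' && python3 to.py 0.483 -0.244 0.11 196.8 && python3 - <<'E'
from h import *
d=grab("side");cv2.imwrite("pics/low.png",cv2.resize(d["pixels"][220:400,260:460],None,fx=3.3,fy=3.3,interpolation=cv2.INTER_CUBIC))
E
```

```text
clock: 8.45
position: [0.4854, -0.2428, 0.1217]
ee_rot: [-0.461, 3.107, -0.001]
force: [0.2, -0.0, -2.5]
width: 0.235
gripper_force: 30.0
clock 8.45 pos [ 0.4854 -0.2428  0.1217] ang -163.11 tilt [ 0.001 -0.    -1.   ]
units now-axes [ 0.07 -0.01  0.29] after-turn axes [ 0.07 -0.01  0.29] turn 0.02
F [ 0.2 -0.  -2.5] q [ 0.19  0.42  0.23  1.91 -0.13  0.82  2.36] 0.2349431958012849 29.998050928115845
```

View pics/low.png

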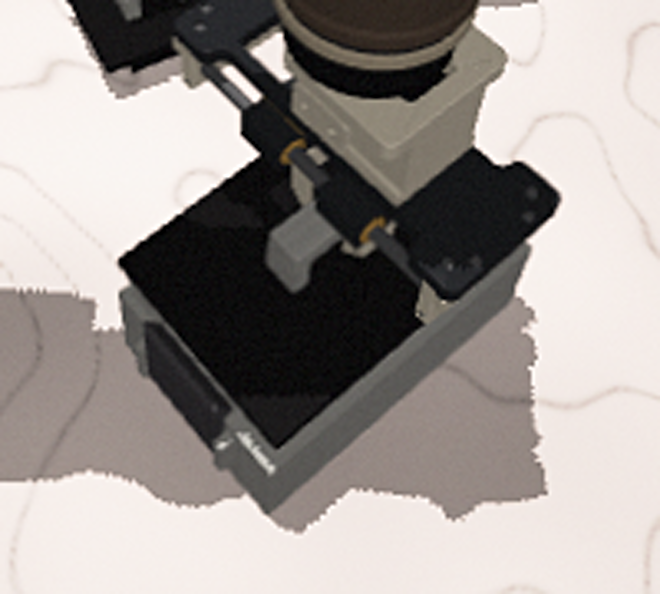

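The crop shows the plate hovering just above the tub, with its corners at (120,262) and (275,447) parallel to the tub walls. Lowering onto the ramps.

```bash
python3 -m creep '[[0.03,0,0.1,0,0],[0,0,0.1,0,0],[0,0,0.05,0,0],[0,0,0,0,0]]' && python3 -m creep '[[0,0,0.06,0,0],[0,0,0,0,0]]'  && python3 to.py 0.483 -0.244 0.108 196.8; cat > lid.py <<'E'
from h import *
for n in ("side","scene"):
    d=grab(n);Q=cloud(d).reshape(-1,3);I=d["pixels"].reshape(-1,3)
    a=np.radians(16.8);c=np.array([.483,-.244]);r=np.array([[np.cos(a),np.sin(a)],[-np.sin(a),np.cos(a)]])
    L=(Q[:,:2]-c)@r.T
    base=(I.max(1)<50)&(abs(L[:,1])<.06)&(Q[:,2]>.065)&(Q[:,2]<.125)
    for s in (1,-1):
        m=base&(abs(s*L[:,0]-.072)<.012)
        if m.sum()>10: print(n,"end",s,m.sum(),"z",np.percentile(Q[m,2],[20,50,80]).round(4))
    m=base&(abs(L[:,0])<.094)&(Q[:,2]<.105)
    q=L[(I.max(1)<50)&(abs(L).max(1)<.13)&(Q[:,2]>.07)&(Q[:,2]<.105)]
    if len(q)>10: print(n,cv2.minAreaRect((q*1000).astype(np.float32)))
E
python3 lid.py
```

```text
clock: 9.0
position: [0.4837, -0.243, 0.1111]
ee_rot: [0.461, -3.107, -0.0]
force: [-0.5, 0.3, -0.5]
width: 0.237
gripper_force: 30.0
clock: 9.25
position: [0.4845, -0.2432, 0.1093]
ee_rot: [-0.461, 3.106, -0.001]
force: [-0.8, 0.3, 5.6]
width: 0.238
gripper_force: 30.0
clock 9.25 pos [ 0.4845 -0.2432  0.1093] ang -163.11 tilt [ 0.002 -0.    -1.   ]
units now-axes [ 0.04 -0.01  0.03] after-turn axes [ 0.04 -0.01  0.03] turn 0.02
F [-0.8  0.3  5.6] q [ 0.2   0.43  0.22  1.93 -0.13  0.79  2.36] 0.23809789476759086 30.000884234905243
side end -1 907 z [0.0935 0.0945 0.0953]
side ((-2.9558334350585938, 0.1961517333984375), (129.5596160888672, 211.52590942382812), 89.97180938720703)
scene end 1 327 z [0.0948 0.0963 0.0979]
scene end -1 50 z [0.0948 0.0962 0.0976]
scene ((16.579673767089844, 0.2052001953125), (126.9842300415039, 192.89944458007812), 89.57329559326172)
```

Contact at 8 N, and both ends sit at about 95 mm, 25 mm above the rim, on the ramps. Releasing and checking.

```bash
python3 -m creep '[[0,0,-0.03,0,0],[0,0,0,0,0.6],[0,0,0,0,0.6],[0,0,0,0,0.6],[0,0,0,0,0.6],[0,0,-0.5,0,0.6],[0,0,-1,0,0.6],[0,0,-0.6,0,0],[0,0,0,0,0]]' && python3 lid.py && python3 to.py 0.5519 -0.2232 0.16 196.8 && python3 - <<'E'
from h import *
d=grab("side");cv2.imwrite("pics/rel.png",cv2.resize(d["pixels"][200:400,260:480],None,fx=2.9,fy=2.9,interpolation=cv2.INTER_CUBIC))
E
```

```text
clock: 10.48
position: [0.4849, -0.2435, 0.1957]
ee_rot: [-0.461, 3.104, -0.003]
force: [0.0, -0.1, -0.4]
width: 0.434
gripper_force: 0.0
side end 1 150 z [0.0953 0.096  0.0969]
side end -1 910 z [0.0943 0.0952 0.0962]
side ((-6.330711364746094, 0.2612457275390625), (206.3533172607422, 129.4540252685547), 0.10675781965255737)
scene end 1 323 z [0.0954 0.0971 0.0987]
scene end -1 232 z [0.0952 0.0965 0.0982]
scene ((1.614501953125, 0.499542236328125), (126.12842559814453, 219.9637451171875), 89.04557037353516)
clock 10.575 pos [ 0.4836 -0.2428  0.1935] ang -163.10 tilt [-0.  0. -1.]
units now-axes [-1.78 -0.03  0.84] after-turn axes [-1.78 -0.03  0.84] turn 0.03
F [ 0.4 -0.2  0.2] q [ 0.17  0.33  0.25  1.84 -0.1   0.98  2.33] 0.3442658267493348 0.0
```

View pics/rel.png

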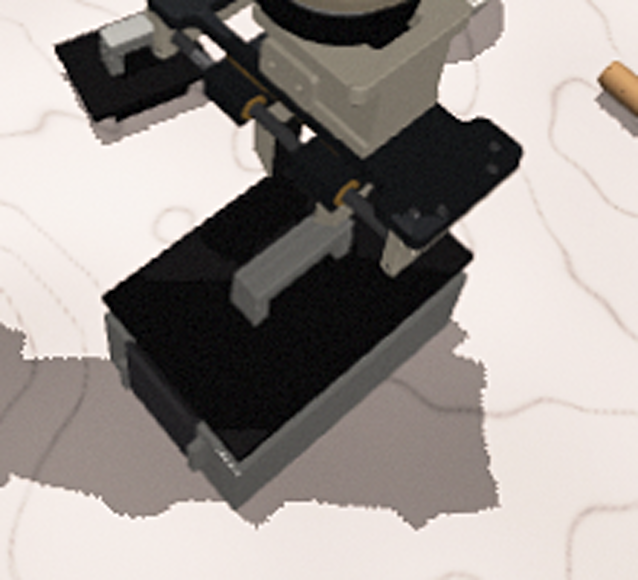

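The lid rests level and square on the ramps: plate corners (105,298), (238,460) and (470,258), with both ends at about 96 mm. Now I'll press the +x end with shut fingers.

```bash
python3 -m creep '[[-0.9,0,0,0,0],[-0.88,-0.03,0,0.03,0],[0,0,0.6,0,0],[0,0,0.7,0,0],[0,0,0.6,0,0],[0,0,0.2,0,0],[0,0,0,0,0]]' && python3 to.py 0.5519 -0.2232 0.078 196.8
```

```text
clock: 11.5
position: [0.5518, -0.2233, 0.1093]
ee_rot: [0.458, -3.107, -0.001]
force: [-0.9, 0.5, -0.8]
width: 0.004
gripper_force: 0.0
clock 11.5 pos [ 0.5518 -0.2233  0.1093] ang -163.23 tilt [-0.002  0.    -1.   ]
units now-axes [-0.    0.    0.78] after-turn axes [-0.    0.    0.78] turn -0.01
F [-0.9  0.5 -0.8] q [ 0.14  0.51  0.22  1.79 -0.14  0.86  2.29] 0.0036424072820141285 0.0
```

```bash
python3 -m creep '[[0,0,0.2,0,0],[0,0,0.1,0,0],[0,0,0.1,0,0],[0,0,0,0,0]]'; python3 -m creep '[[0,0,0.1,0,0],[0,0,0.1,0,0],[0,0,0,0,0]]'; python3 to.py 0.5519 -0.2232 0.078 196.8
```

```text
clock: 12.0
position: [0.5525, -0.2237, 0.0942]
ee_rot: [-0.458, 3.107, -0.001]
force: [-0.7, -0.5, 1.3]
width: 0.007
gripper_force: 0.9
clock: 12.38
position: [0.5523, -0.2235, 0.0857]
ee_rot: [0.458, -3.108, 0.0]
force: [0.4, -0.5, 0.8]
width: 0.005
gripper_force: 0.2
clock 12.375 pos [ 0.5523 -0.2235  0.0857] ang -163.23 tilt [-0. -0. -1.]
units now-axes [0.01 0.01 0.19] after-turn axes [0.01 0.01 0.19] turn -0.01
F [ 0.4 -0.5  0.8] q [ 0.15  0.54  0.21  1.81 -0.15  0.81  2.3 ] 0.0053845070493384875 0.20704190543341383
```

```bash
python3 -m creep '[[0,0,0.1,0,0],[0,0,0.06,0,0],[0,0,0,0,0]]'; python3 -m creep '[[0,0,0.07,0,0],[0,0,0.03,0,0],[0,0,0,0,0]]'; python3 to.py 0.5519 -0.2232 0.078 196.8; python3 lid.py
```

```text
clock: 12.75
position: [0.5525, -0.2233, 0.0807]
ee_rot: [-0.458, 3.107, 0.0]
force: [-4.4, 1.6, 15.8]
width: 0.004
gripper_force: 7.8
clock: 13.12
position: [0.5524, -0.2236, 0.0781]
ee_rot: [-0.457, 3.107, 0.0]
force: [-10.0, 3.7, 31.2]
width: 0.003
gripper_force: 16.0
clock 13.125 pos [ 0.5524 -0.2236  0.0781] ang -163.25 tilt [ 0.001  0.    -1.   ]
units now-axes [0.01 0.01 0.  ] after-turn axes [0.01 0.01 0.  ] turn -0.01
F [-10.    3.7  31.2] q [ 0.15  0.55  0.21  1.82 -0.15  0.79  2.3 ] 0.0032614354849208153 16.043691113591194
side end 1 432 z [0.0765 0.0774 0.0785]
side end -1 868 z [0.0765 0.0775 0.0785]
side ((-2.977935791015625, -0.04315948486328125), (130.1881561279297, 210.86862182617188), 89.85299682617188)
scene end 1 263 z [0.0769 0.0787 0.0806]
scene end -1 66 z [0.0774 0.0796 0.0807]
scene ((7.2310638427734375, -0.1984710693359375), (127.08160400390625, 208.8049774169922), 89.14981842041016)
```

Both ends now read about 78 mm. I'll press the −x end too, to be sure its clip has latched.

```bash
python3 -m creep '[[0,0,-0.6,0,0],[0,0,-0.9,0,0],[0,0,-0.2,0,0],[0.9,0,0,0,0],[0.9,0,0,0,0],[0.9,0,0,0,0],[0.9,0,0,0,0],[0,0,0.5,0,0],[0,0,0.5,0,0],[0,0,0,0,0]]'; python3 lid.py; python3 to.py 0.414 -0.2648 0.078 196.8
```

```text
clock: 14.48
position: [0.4129, -0.2642, 0.1019]
ee_rot: [0.458, -3.105, -0.003]
force: [0.2, 0.4, 0.2]
width: 0.005
gripper_force: 0.0
side end 1 666 z [0.0763 0.0774 0.0783]
side end -1 240 z [0.0764 0.0775 0.0784]
side ((-1.4716339111328125, -0.26303863525390625), (129.64329528808594, 214.15597534179688), 89.60713958740234)
scene end 1 318 z [0.0772 0.0785 0.0801]
scene end -1 251 z [0.0774 0.0789 0.0806]
scene ((1.6175918579101562, -0.576629638671875), (126.76311492919922, 218.26341247558594), 89.19502258300781)
clock 14.575 pos [ 0.4142 -0.2648  0.1034] ang -163.22 tilt [-0.001  0.    -1.   ]
units now-axes [0.   0.   0.64] after-turn axes [0.   0.   0.64] turn -0.01
F [-0.7 -0.1 -0.4] q [ 0.28  0.37  0.23  2.05 -0.13  0.73  2.46] 0.0032696673295993673 0.0
```

```bash
python3 -m creep '[[0,0,0.3,0,0],[0,0,0.2,0,0],[0,0,0.08,0,0],[0,0,0,0,0]]'; python3 -m creep '[[0,0,0.05,0,0],[0,0,0,0,0]]'; python3 to.py 0.414 -0.2648 0.078 196.8
```

```text
clock: 15.08
position: [0.4142, -0.2649, 0.0801]
ee_rot: [0.458, -3.108, -0.0]
force: [0.5, 0.4, 0.1]
width: 0.005
gripper_force: 0.0
clock: 15.32
position: [0.4145, -0.265, 0.0784]
ee_rot: [-0.458, 3.108, -0.0]
force: [-0.6, -0.4, -0.6]
width: 0.007
gripper_force: 0.0
clock 15.325 pos [ 0.4145 -0.265   0.0784] ang -163.22 tilt [ 0. -0. -1.]
units now-axes [0.01 0.01 0.01] after-turn axes [0.01 0.01 0.01] turn -0.01
F [-0.6 -0.4 -0.6] q [ 0.29  0.41  0.22  2.07 -0.14  0.67  2.47] 0.0068035043895685095 0.0
```

```bash
python3 -m creep '[[0,0,0.06,0,0],[0,0,0,0,0]]'; python3 -m creep '[[0,0,0.06,0,0],[0,0,0,0,0]]'; python3 to.py 0.414 -0.2648 0.078 196.8
```

```text
clock: 15.58
position: [0.4146, -0.2651, 0.0781]
ee_rot: [-0.457, 3.107, 0.0]
force: [-7.3, 5.6, 34.1]
width: 0.004
gripper_force: 17.1
clock: 15.82
position: [0.4147, -0.2652, 0.0778]
ee_rot: [-0.457, 3.105, 0.0]
force: [-17.4, 11.0, 68.7]
width: 0.007
gripper_force: 34.5
clock 15.825 pos [ 0.4147 -0.2652  0.0778] ang -163.27 tilt [ 0.003  0.001 -1.   ]
units now-axes [ 0.01  0.01 -0.01] after-turn axes [ 0.01  0.01 -0.01] turn -0.02
F [-17.4  11.   68.7] q [ 0.29  0.41  0.22  2.07 -0.15  0.67  2.47] 0.0066205479347606665 34.483616799116135
```

That end is solidly home. Retracting for a final look.

```bash
python3 -m creep '[[0,0,-0.3,0,0],[0,0,-0.8,0,0],[0,0,-1,0,0],[0,0,-1,0,0],[0.3,1,-0.5,0,0],[0.3,1,0,0,0],[0.3,1,0,0,0],[0.3,1,0,0,0],[0,1,0,0,0],[0,1,0,0,0],[0,0,0,0,0],[0,0,0,0,0]]'; python3 lid.py; python3 - <<'E'
from h import *
d=grab("side");d2=grab("scene")
a=cv2.resize(d["pixels"][200:400,260:480],(660,600),interpolation=cv2.INTER_CUBIC)[:, :]
cv2.imwrite("pics/fin.png",a)
P=cloud(d2);Q=P[150:245,190:265].reshape(-1,3)
q=Q[(Q[:,2]>.105)&(Q[:,2]<.13)];print("bar",cv2.minAreaRect((q[:,:2]*1000).astype(np.float32)),np.median(q[:,2]))
q=Q[(Q[:,2]>.088)&(Q[:,2]<.102)];print("clips",cv2.minAreaRect((q[:,:2]*1000).astype(np.float32)))
for n,(b,e,c,f) in dict(small=(175,225,295,340),bowl=(250,310,275,340)).items():
    q=P[b:e,c:f].reshape(-1,3);q=q[(q[:,2]>.02)&(q[:,2]<.08)];print(n,cv2.minAreaRect((q[:,:2]*1000).astype(np.float32)))
E
```

```text
clock: 17.32
position: [0.2994, -0.0494, 0.2177]
ee_rot: [-0.459, 3.107, -0.0]
force: [-0.4, -0.0, -0.3]
width: 0.002
gripper_force: 0.0
side end 1 673 z [0.0764 0.0773 0.0782]
side end -1 868 z [0.0765 0.0774 0.0783]
side ((-1.2318115234375, -0.1205596923828125), (129.63937377929688, 214.7704315185547), 89.82801818847656)
scene end 1 320 z [0.077  0.0788 0.0802]
scene end -1 230 z [0.0771 0.0788 0.0805]
scene ((0.909820556640625, -0.6611976623535156), (125.2602767944336, 219.77001953125), 89.794189453125)
bar ((484.63458251953125, -242.87852478027344), (80.59912109375, 21.190166473388672), 15.33527660369873) 0.11419612213716385
clips ((481.89556884765625, -244.36038208007812), (220.31297302246094, 56.57189178466797), 16.88327980041504)
small ((473.349365234375, 9.547138214111328), (113.56122589111328, 83.70197296142578), 4.636240005493164)
bowl ((737.0625610351562, -1.4619522094726562), (135.7764129638672, 132.8476104736328), 5.96800422668457)
```

View pics/fin.png

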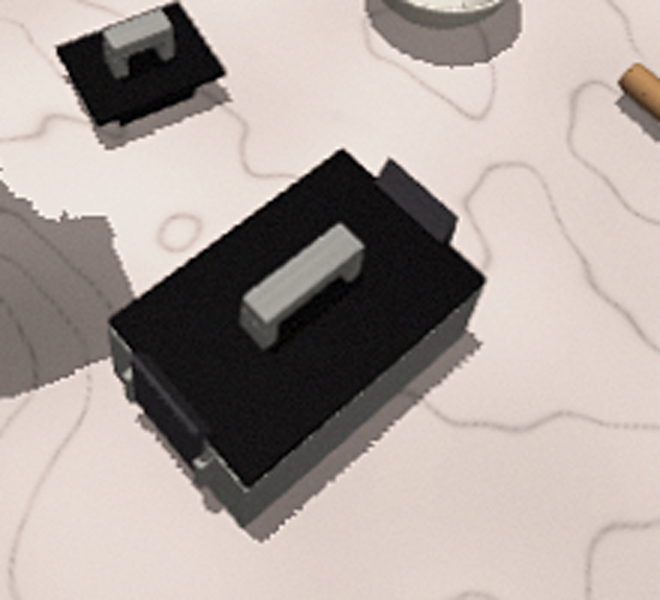

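The final view shows the plate flush on the tub, corners (110,322), (345,150), (485,280) and (250,488). Clips stand over both ends, at (420,205) and (165,405). They span 220 mm, the same as at the start, so both have sprung back in. The plate is 8 mm above the rim, and the small lid and bowl haven't moved.

```bash
python3 -c "
from cell import sign_off; print(sign_off())"
```

```text
the job is handed in; nothing more can be done
None
```

I set the large black lid squarely on the tub, pressed it down at both ends until both clips were back in, and handed the job in at about 17.5 s; the hand-in gave no verdict.

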